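# Draw out the tray of a gearbox check station and load it

### The arm

A 6-joint arm with a two-finger parallel gripper is mounted at the origin on the work surface. World frame = base frame: x ahead of the robot, y to its left, z up, the work surface at z = 0. Lengths are in mm, angles in rad, forces in N, time in s.
With the tool pointing down it reaches from about 350 to 775 mm from the base axis. Payload 7.3 kg.
Tool frame: the origin (TCP) lies midway between the tips of the shut fingers; the grasp point (between the pads) lies bot.tcp_to_grasp behind it (bot.tcp_to_grasp is the distance from the TCP to the grasp point, in mm); z points along the fingers, y is the direction in which the jaws open and shut (so a half turn about z gives the same grasp; the last joint's range is limited). The gripper opens to 92 mm and grips with 3 to 60 N. Pads are 19 mm wide; open, the fingers measure 130 mm over their backs; the gripper's body (75 mm by 190 mm) begins 47 mm behind the grasp point.
Start: joints at [0.98, 0.342, 1.524, -0, 1.275, -0.146], TCP at [225.884, 473.942, 226.741] pointing down, gripper open.
Joint ranges: [-2.53, 2.53], [-0.77, 2.02], [0.04, 2.7], [-1, 4.14], [0.28, 2.66], [-3.11, 3.11]. Speed limits (rad/s): [2.57, 2.57, 3.14, 3.14, 3.14, 3.14].

### API

Orientations are given as [roll, pitch, yaw] about the fixed x, y, z axes, in that order (R = Rz(yaw) Ry(pitch) Rx(roll)).
In Python, from plant import bot gives the robot as it stands.
- The arm moves only by the shell command python3 -m inch 'ROWS'. ROWS is JSON, one flat list of numbers, 7 for each row, row after row: the shift along the world's x, y, z in cm, then the turn, a rotation vector about the world's x, y, z in degrees, then the gripper command: -1 is shut, 1 is fully open, values between are in proportion. In form: [tx, ty, tz, ax, ay, az, fingers, tx, ty, tz, ax, ay, az, fingers, ...]. A call has exactly 5 rows; each row is the pose to reach, as a shift and turn from the pose measured when the call began; what a row does not reach only later rows make up. A row lasts 1/10 s, in which the tool goes at most 50 mm and 8.59 degrees, less where a joint would pass 70% of its speed; a pose out of reach is approached as far as the arm can. A call with a gripper value outside its range is refused whole. The fingers move at their own pace and stop on an object; the grip force is fixed at half the most. Time passes only in rows, so rows that repeat a pose let the fingers close, or fill a call up. It gives the time, the measured TCP pose, the force and the opening at its end, in the units of the state.
- bot.get_obs(): the state, without advancing time (a new reading comes with each control period).
- bot.capture(name): name is "scene" or "side" or "wrist"; returns the picture (420x560x3 uint8, red, green, blue); there is no depth.
- bot.calibration(name): a dict with "fx", "fy", "cx", "cy" (pixels), "cam_to_world" (4x4, takes a point from camera to world coordinates). Camera axes: x right, y down, z forward; pixel columns grow to the right and rows downward; lengths in mm; the calibration is good to about 2 mm. A picture is of the moment at which its call begins: read the wrist's pose just before it. calibration takes no time and is no camera call; for the wrist camera it gives the pose at the moment of the call.
- bot.close_job(): hands the job in, once; it reports no verdict.
The state is a dict: "time": time; "joint_positions": joint angles; "dq": joint speeds; "tau": joint torques, N m; "tool_pos": TCP position; "tcp_rot": TCP orientation; "contact_force": force on the tool from outside, world axes, zero at the start; "moment": the same for the moment, N m; "grip_width": finger opening in mm.
Only numpy, scipy, OpenCV 4.12 (cv2) and the standard library are available. Lean on these libraries where they do the work, as an engineer would, in place of code of your own. Each camera call takes 0.05 s, during which the arm holds its last target.

### The job

Draw the flat tray plate all the way out of the check station: it has nothing to hold, so press lightly on its rubber top and drag it back by friction towards the open end of its channel, never putting more than 18 N on the station. Then set the aluminium gearbox upright, softly, down into the round pocket that has come out of the tunnel, let go, and leave the tray fully out and everything else on the table where it stands.

Things in the scene. Friction and masses are not known exactly. Their poses are not given: they have to be found in the camera images.
- station: Check station fixed to the table, 450 mm long (x), 190 wide (y). Origin: on the table, mid-channel. Its -x axis points to the channel's open front end, +x into a white tunnel that begins at x = +45 mm (132 mm high). Channel: 126 mm wide between aluminium rails whose tops are 46 mm above the table. The tray, a flat plate, runs in the channel. Never load station or tray by more than 18 N.
- shuttle (a joint): Tray's travel towards the station's -x, m: 0 = fully in, 0.110 = fully out, at its stop. Needs 3 to 4 N of pull, stays where left. Tray: steel plate 122 mm wide, 252 long, 16 thick. At value j, in station axes at y = 0: front edge x = -0.130 - j; middle of its black rubber top (115 by 100 mm) x = -0.062 - j; centre of its round pocket x = 0.075 - j. Pocket is in the tunnel at first.
- tray_level (a point): Point fixed on the station over the channel (station x = -0.15, y = 0), 38 mm above the table: nominal height of the tray's top. The real top is up to 4 mm higher or lower, differs from start to start, and is not measured: feel for it. The tray rides level on springs, yielding about 1 mm per 6 N, the same all along. A press of about 12 N grips it well enough to drag.
- load_point (a point): Point fixed on the station (station x = -0.035, y = 0), 28 mm above the table: centre of the pocket's floor when the tray is fully out and at nominal height; the real floor is off by as much as the tray's top. Pocket: round, 48 mm wide with a 2 mm chamfer, floor 10 mm below the tray's top.
- gearbox: Gearbox: plain bare-aluminium upright cylinder, 44 mm diameter, 40 mm high, with a brass hub 18 mm wide and 10 mm high on top; 0.2 kg or so. Stands loose on the table. Origin: centre of its underside; z up along its axis.
- motor: Bystander: dark steel motor can with a red band, 36 mm diameter, 50 mm high plus a thin shaft to 68 mm. Origin: centre of its underside. Leave it alone.
- chuck: Bystander: black tapered drill chuck, 42 mm diameter, 56 mm high. Origin: centre of its underside. Leave it alone.
- screwdriver: Bystander: screwdriver with grey handle lying on the table at the robot's right. Leave it alone.
- grease: Bystander: amber jar with white cap, 64 mm diameter, 75 mm high. Origin: centre of its underside. Leave it alone.
- bearing: Bystander: steel bearing ring 40 mm wide, 14 mm high, lying flat. Origin: centre of its underside. Leave it alone.
Things that resemble listed ones, but are neither listed nor needed, are in the scene too. Leave any blue, green or purple look-alike of the gearbox alone.

How it is judged (in metres and radians):
On the way:
1. the tray is drawn fully out (within 5 mm of its stop) while the gearbox is not yet in place (value of joint shuttle above 0.105 m and horizontal distance between gearbox and load_point above 0.05 m), for 0.2 s.
At the end, for the whole second after the job is handed in: The tray is fully out (0.104 m or more of its 0.110 m), and the gearbox stands upright (within 0.08 rad) and at rest on the floor of the pocket (origin within 9 mm of load_point seen from above and no more than 4.8 mm above it), released (value of joint shuttle above 0.104 m and horizontal distance between gearbox and load_point below 0.009 m and z of gearbox in the frame of load_point below 0.0048 m and angle between gearbox's own z axis and vertical below 0.08 rad and linear speed of gearbox below 0.02 m/s); the robot touches nothing.
It fails at once if the fingers put more than 18 N on the station or its tray (contact force between the fingers and tray above 18 N or contact force between the fingers and station above 18 N).
It fails at once if the arm bears on the station or its tray with more than 18 N (contact force between the arm and tray above 18 N or contact force between the arm and station above 18 N).
It fails at once if the gearbox is dropped or driven into the station with more than 40 N (contact force between gearbox and tray above 40 N).
It fails at once if a bystander is moved by more than 20 mm (distance of any of motor, chuck, screwdriver, grease, bearing from where it was at the start of the episode above 0.02 m).
It also fails if it takes over 62 s, if anything falls off the work surface, if the arm or the gripper's body presses on something with over 40 N, if the wrist force passes 120 N, or if a joint passes its speed limit or range.

## Working session

There is one attempt and no reset: what is moved stays moved. The work goes in short steps, Python scripts to look and compute and a shell command to move; the robot and the scene stay as the last step left them, time stands still between calls to the robot, and variables do not carry over. Pictures are saved under pics/ and viewed, and the job is handed in when it is done.

```bash
ls; mkdir -p pics; python3 - <<'E'
from plant import bot
import cv2
print(bot.get_obs(), bot.tcp_to_grasp)
for n in ("scene","side","wrist"):
    c=bot.calibration(n); print(n,c)
    cv2.imwrite(f"pics/{n}0.png",bot.capture(n)[:,:,::-1])
E
```

```text
pics
{'time': 0.0, 'joint_positions': array([ 9.79992496e-01,  3.42717773e-01,  1.52502181e+00,  2.20794379e-05,
        1.27540982e+00, -1.46017563e-01]), 'dq': array([-0.0006847 ,  0.00023025,  0.00026227, -0.00014847, -0.00055016,
       -0.00089089]), 'tau': array([-4.10248185e-05, -4.31236124e+01, -2.44217938e+01,  7.16508483e-02,
        5.60653768e-02, -1.59213514e-04]), 'tool_pos': array([225.63903227, 473.5812738 , 226.04586838]), 'tcp_rot': array([-3.14005555e+00, -2.47393619e-04,  2.69679975e+00]), 'contact_force': array([ 0.35494842, -0.14845315,  0.47672614]), 'moment': array([-0.03961469,  0.01481217,  0.03386114]), 'grip_width': 91.5930142228037} 18.8
scene {'fx': 382.18887049143456, 'fy': 382.18887049143456, 'cx': 272.7926579266092, 'cy': 209.81179920113055, 'cam_to_world': array([[-9.99597870e-02,  5.29409682e-01, -8.42456782e-01,
         1.21849386e+03],
       [ 9.94989879e-01,  5.47039159e-02, -8.36816738e-02,
         4.62685705e+01],
       [ 1.78379660e-03, -8.46600774e-01, -5.32225467e-01,
         5.23075665e+02],
       [ 0.00000000e+00,  0.00000000e+00,  0
[... 276 characters left out ...]
, -6.57875172e-01,  7.12017687e-01,
        -7.15301260e+02],
       [-1.51148112e-02, -7.31794388e-01, -6.81357847e-01,
         7.45569115e+02],
       [ 0.00000000e+00,  0.00000000e+00,  0.00000000e+00,
         1.00000000e+00]])}
wrist {'fx': 297.1118395876332, 'fy': 297.1118395876332, 'cx': 281.13470562100713, 'cy': 210.55563794010635, 'cam_to_world': array([[ 4.30427839e-01,  8.73140716e-01,  2.28816880e-01,
         1.64819930e+02],
       [ 9.02622856e-01, -4.15815440e-01, -1.11218256e-01,
         5.02907582e+02],
       [-1.96359580e-03,  2.54406780e-01, -9.67095308e-01,
         3.84313427e+02],
       [ 0.00000000e+00,  0.00000000e+00,  0.00000000e+00,
         1.00000000e+00]])}
```

View pics/scene0.png

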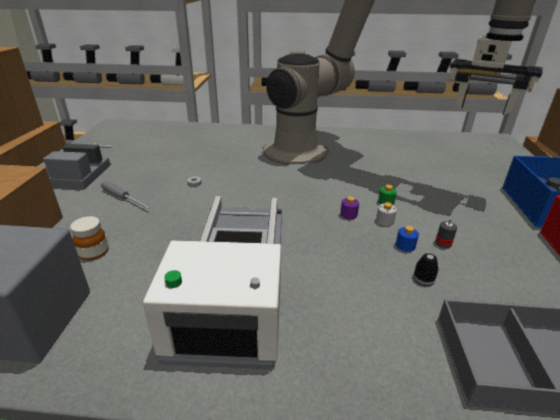

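View pics/side0.png

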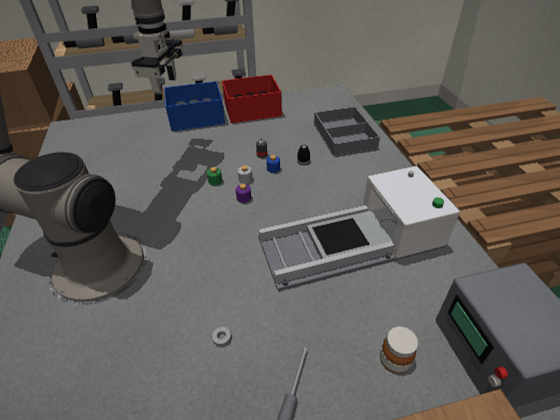

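View pics/wrist0.png

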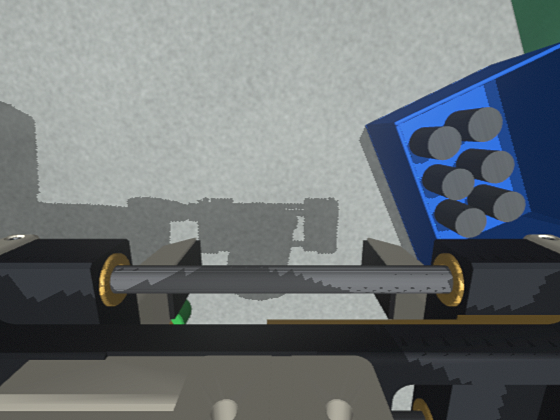

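The side view shows the station at about (260-460, 170-285). The aluminium gearbox is at about (245,174), with green, purple and blue look-alikes close by. I'll enlarge the crops.

```bash
cat > h.py <<'E'
import numpy as np, cv2
def ray(c,u,v,z):
    M=np.array(c["cam_to_world"]); d=M[:3,:3]@np.array([(u-c["cx"])/c["fx"],(v-c["cy"])/c["fy"],1])
    o=M[:3,3]; return o+d*(z-o[2])/d[2]
def proj(c,p):
    M=np.array(c["cam_to_world"]); q=M[:3,:3].T@(np.array(p,float)-M[:3,3])
    return c["fx"]*q[0]/q[2]+c["cx"],c["fy"]*q[1]/q[2]+c["cy"]
def crop(src,dst,x0,y0,x1,y1,k):
    im=cv2.imread(src)[y0:y1,x0:x1]; im=cv2.resize(im,None,fx=k,fy=k,interpolation=cv2.INTER_CUBIC)
    for x in range((x0+9)//10*10,x1,10):
        cv2.line(im,((x-x0)*k,0),((x-x0)*k,4 if x%50 else 12),(0,0,255),1)
        if x%50==0: cv2.putText(im,str(x),((x-x0)*k,24),0,.4,(0,0,255),1)
    for y in range((y0+9)//10*10,y1,10):
        cv2.line(im,(0,(y-y0)*k),(4 if y%50 else 12,(y-y0)*k),(0,0,255),1)
        if y%50==0: cv2.putText(im,str(y),(14,(y-y0)*k+4),0,.4,(0,0,255),1)
    cv2.imwrite(dst,im)
E
python3 -c "
from h import *
crop('pics/side0.png','pics/side0a.png',250,160,465,290,3)
crop('pics/side0.png','pics/side0b.png',195,130,320,210,6)
crop('pics/scene0.png','pics/scene0a.png',330,170,470,290,5)
crop('pics/scene0.png','pics/scene0b.png',145,190,290,365,3)
"
```

```text
(no output)
```

View pics/side0a.png

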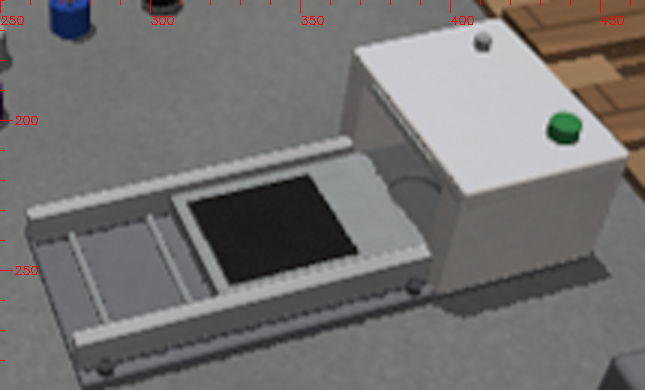

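View pics/side0b.png

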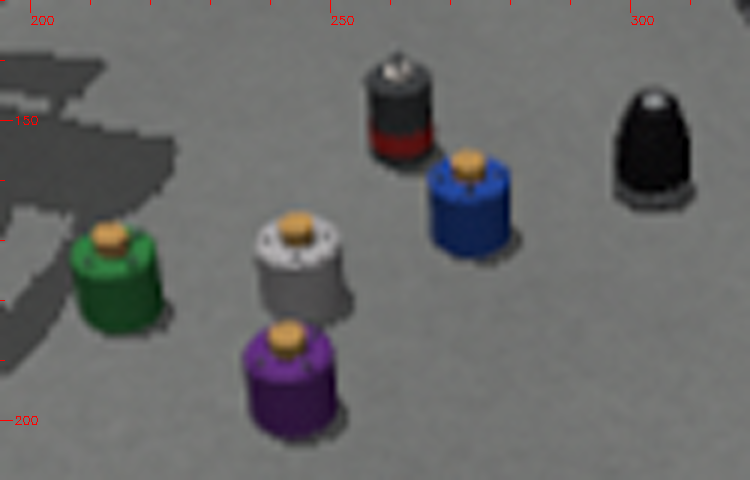

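View pics/scene0a.png

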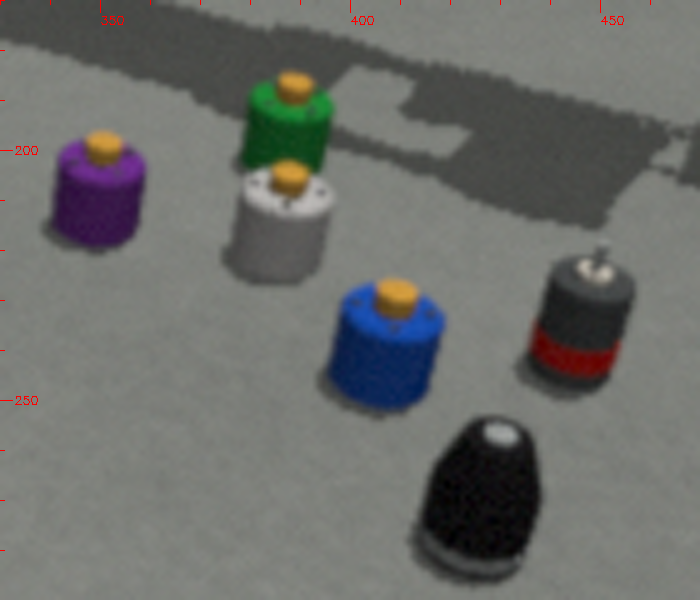

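View pics/scene0b.png

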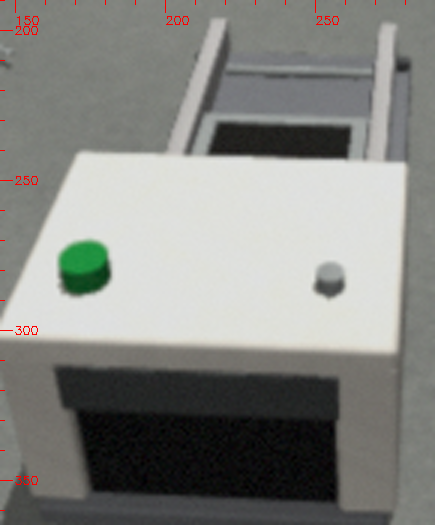

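```bash
python3 - <<'E'
from h import *
from plant import bot
s=bot.calibration("side"); c=bot.calibration("scene")
print("hub", ray(s,244.6,166.6,50).round(1), ray(c,388.2,203.9,50).round(1))
S=lambda x,y:(250+x/3,160+y/3)
print("rubber");[print(ray(s,*S(*p),38).round(1)) for p in [(188,203),(308,176),(358,252),(228,284)]]
print("rails");[print(ray(s,*S(*p),46).round(1)) for p in [(28,210),(352,138),(76,338),(430,250)]]
print("tunnel");[print(ray(s,*S(*p),132).round(1)) for p in [(357,50),(498,20),(628,155),(463,194)]]
C=lambda x,y:(145+x/3,190+y/3)
[print(ray(c,*C(*p),132).round(1)) for p in [(78,152),(407,162),(397,353),(0,340)]]
E
```

```text
hub [416. 242.  50.] [415.  243.2  50. ]
rubber
[540.7 -49.5  38. ]
[652.  -44.9  38. ]
[ 657.9 -139.6   38. ]
[ 544.1 -144.9   38. ]
rails
[405.2 -29.9  46. ]
[704.4 -16.7  46. ]
[ 412.8 -172.8   46. ]
[ 710.9 -159.1   46. ]
tunnel
[704.2   1.  132. ]
[840.7   8.3 132. ]
[ 851.4 -176.1  132. ]
[ 709.7 -182.1  132. ]
[ 715.5 -177.7  132. ]
[705.7   8.8 132. ]
[848.8  16.1 132. ]
[ 859.4 -166.7  132. ]
```

```bash
python3 -m inch '[2.2,-3.3,0,0,0,6,-1, 4.7,-7.1,0,0,0,12,-1, 7.2,-10.9,0,0,0,18,-1, 9.7,-14.7,0,0,0,24,-1, 12.2,-18.6,0,0,0,28,-1]'; python3 -m inch '[2.5,-3.8,0,0,0,0,-1, 5,-7.6,0,0,0,0,-1, 7.5,-11.4,0,0,0,0,-1, 10,-15.2,0,0,0,0,-1, 12.5,-19,0,0,0,0,-1]'
```

```text
time: 0.65
tool_pos: [348.2, 286.1, 226.1]
tcp_rot: [-3.14, -0.0, -3.093]
contact_force: [0.9, 0.4, -0.4]
grip_width: 56.4
time: 1.15
tool_pos: [473.8, 94.4, 226.0]
tcp_rot: [-3.141, -0.0, -3.094]
contact_force: [1.1, 0.3, -0.5]
grip_width: 16.3
```

```bash
python3 - <<'E'
from h import *
from plant import bot
s=bot.calibration("side"); c=bot.calibration("scene")
B=lambda x,y:(195+x/6,130+y/6); D=lambda x,y:(330+x/5,170+y/5)
for n,a,b,z in [("green",(110,230),(295,79),50),("purple",(287,327),(103,140),50),("blue",(468,158),(397,288),50)]:
    print(n,ray(s,*B(*a),z).round(1),ray(c,*D(*b),z).round(1))
print(ray(s,*B(397,57),68).round(1),"motor")
E
```

```text
green [323.2 258.4  50. ] [322.6 259.2  50. ]
purple [395.9 157.9  50. ] [396.  155.9  50. ]
blue [511.4 271.8  50. ] [511.3 273.7  50. ]
[490.7 348.6  68. ] motor
```

```bash
python3 -m inch '[2.5,-4,0,0,0,0,-1, 5,-8,-1,0,0,0,-1, 7.5,-12,-3,0,0,0,-1, 10,-16,-5,0,0,0,-1, 12.2,-18.9,-6,0,0,0,-1]'; python3 - <<'E'
from plant import bot
import cv2,pickle
import numpy as np
o=bot.get_obs(); print(o)
c=bot.calibration("wrist"); pickle.dump(c,open("c1.pkl","wb"))
im=bot.capture("wrist"); cv2.imwrite("pics/w1.png",im[:,:,::-1])
E
```

```text
time: 1.65
tool_pos: [595.8, -96.9, 163.9]
tcp_rot: [-3.141, -0.003, -3.095]
contact_force: [-0.0, 0.4, 0.4]
grip_width: 0.5
{'time': 1.65, 'joint_positions': array([-2.87474004e-01,  5.38989254e-01,  1.38620717e+00, -1.40543340e-03,
        1.21910995e+00, -1.90459289e+00]), 'dq': array([-0.38550521,  0.56844935, -0.70434516,  0.0102511 ,  0.11683606,
       -0.38898901]), 'tau': array([  0.30474898, -55.02803206, -21.245386  ,  -0.26815183,
        -0.22332507,   0.36686978]), 'tool_pos': array([595.79528983, -96.9234255 , 163.91340816]), 'tcp_rot': array([-3.14123652e+00, -2.99609122e-03, -3.09478469e+00]), 'contact_force': array([-0.03157698,  0.38095382,  0.40835238]), 'moment': array([ 0.07216973,  0.00617938, -0.02816926]), 'grip_width': 0.5444132960652976}
```

View pics/w1.png

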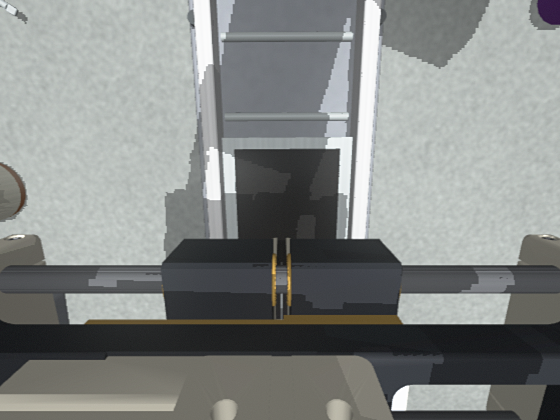

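```bash
python3 - <<'E'
from h import *
import pickle
c=pickle.load(open("c1.pkl","rb"))
print(c["cam_to_world"].round(2))
for p,z in [((235.5,149.5),38),((340,149.5),38),((229,137.5),38),((353,137.5),38),((203,20),46),((209,200),46),((370,20),46),((358,200),46)]: print(p,ray(c,*p,z).round(1))
E
```

```text
[[-5.0000e-02  9.7000e-01  2.5000e-01  5.2873e+02]
 [ 1.0000e+00  5.0000e-02  1.0000e-02 -1.0025e+02]
 [-0.0000e+00  2.5000e-01 -9.7000e-01  3.2231e+02]
 [ 0.0000e+00  0.0000e+00  0.0000e+00  1.0000e+00]]
(235.5, 149.5) [ 545.4 -142.7   38. ]
(340, 149.5) [540.8 -44.7  38. ]
(229, 137.5) [ 534.7 -148.8   38. ]
(353, 137.5) [529.3 -33.7  38. ]
(203, 20) [ 441.4 -169.1   46. ]
(209, 200) [ 593.3 -166.3   46. ]
(370, 20) [435.1 -31.7  46. ]
(358, 200) [586.6 -24.6  46. ]
```

```bash
python3 -m inch '[0.2,0.3,-3,0,0,0,-1, 0.5,0.6,-6,0,0,0,-1, 0.5,0.6,-9,0,0,0,-1, 0.5,0.6,-11,0,0,0,-1, 0.5,0.6,-11.3,0,0,0,-1]'
```

```text
time: 2.2
tool_pos: [601.1, -94.6, 46.0]
tcp_rot: [-3.141, -0.008, -3.097]
contact_force: [-0.1, 0.1, 0.4]
grip_width: 0.4
```

```bash
python3 -m inch '[0,0,0,0,0,0,-1,0,0,-0.15,0,0,0,-1,0,0,-0.3,0,0,0,-1,0,0,-0.3,0,0,0,-1,0,0,-0.3,0,0,0,-1]'
```

```text
time: 2.7
tool_pos: [601.4, -94.7, 43.7]
tcp_rot: [-3.141, -0.007, -3.097]
contact_force: [-0.4, -0.5, 0.8]
grip_width: 0.7
```

```bash
python3 -m inch '[0,0,-0.04,0,0,0,-1,0,0,-0.08,0,0,0,-1,0,0,-0.12,0,0,0,-1,0,0,-0.16,0,0,0,-1,0,0,-0.16,0,0,0,-1]'
```

```text
time: 3.2
tool_pos: [601.4, -94.7, 42.0]
tcp_rot: [-3.141, -0.007, -3.097]
contact_force: [-0.5, 0.0, -0.5]
grip_width: 0.3
```

```bash
python3 -m inch '[0,0,-0.04,0,0,0,-1,0,0,-0.08,0,0,0,-1,0,0,-0.12,0,0,0,-1,0,0,-0.12,0,0,0,-1,0,0,-0.12,0,0,0,-1]'
```

```text
time: 3.7
tool_pos: [601.4, -94.7, 40.8]
tcp_rot: [-3.141, -0.007, -3.097]
contact_force: [-0.2, -0.3, -0.3]
grip_width: 0.3
```

```bash
python3 -m inch '[0,0,-0.04,0,0,0,-1,0,0,-0.08,0,0,0,-1,0,0,-0.12,0,0,0,-1,0,0,-0.12,0,0,0,-1,0,0,-0.12,0,0,0,-1]'
```

```text
time: 4.2
tool_pos: [601.3, -94.7, 39.5]
tcp_rot: [-3.141, -0.007, -3.097]
contact_force: [0.0, -0.3, -0.8]
grip_width: 0.2
```

```bash
python3 -m inch '[0,0,-0.04,0,0,0,-1,0,0,-0.08,0,0,0,-1,0,0,-0.10,0,0,0,-1,0,0,-0.10,0,0,0,-1,0,0,-0.10,0,0,0,-1]'
```

```text
time: 4.7
tool_pos: [601.4, -94.7, 38.5]
tcp_rot: [-3.141, -0.007, -3.097]
contact_force: [0.3, 0.5, -0.4]
grip_width: 0.3
```

```bash
python3 -m inch '[0,0,-0.04,0,0,0,-1,0,0,-0.08,0,0,0,-1,0,0,-0.10,0,0,0,-1,0,0,-0.10,0,0,0,-1,0,0,-0.10,0,0,0,-1]'
```

```text
time: 5.2
tool_pos: [601.4, -94.6, 37.5]
tcp_rot: [-3.141, -0.007, -3.097]
contact_force: [0.5, 0.1, 0.0]
grip_width: 0.7
```

```bash
python3 -m inch '[0,0,-0.04,0,0,0,-1,0,0,-0.08,0,0,0,-1,0,0,-0.10,0,0,0,-1,0,0,-0.10,0,0,0,-1,0,0,-0.10,0,0,0,-1]'
```

```text
time: 5.7
tool_pos: [601.3, -94.7, 36.5]
tcp_rot: [-3.141, -0.007, -3.097]
contact_force: [-0.3, 0.0, 0.3]
grip_width: 0.6
```

```bash
python3 -m inch '[0,0,-0.04,0,0,0,-1,0,0,-0.08,0,0,0,-1,0,0,-0.10,0,0,0,-1,0,0,-0.10,0,0,0,-1,0,0,-0.10,0,0,0,-1]'
```

```text
time: 6.2
tool_pos: [601.4, -94.7, 35.7]
tcp_rot: [-3.141, -0.007, -3.097]
contact_force: [-0.5, 0.1, 1.5]
grip_width: 0.6
```

```bash
python3 -m inch '[0,0,-0.03,0,0,0,-1,0,0,-0.06,0,0,0,-1,0,0,-0.09,0,0,0,-1,0,0,-0.10,0,0,0,-1,0,0,-0.10,0,0,0,-1]'
```

```text
time: 6.7
tool_pos: [601.3, -94.7, 35.0]
tcp_rot: [-3.141, -0.007, -3.097]
contact_force: [-4.1, 0.2, 4.9]
grip_width: 0.3
```

```bash
python3 -m inch '[-0.02,0,-0.05,0,0,0,-1,-0.04,0,-0.09,0,0,0,-1,-0.05,0,-0.13,0,0,0,-1,-0.05,0,-0.15,0,0,0,-1,-0.05,0,-0.15,0,0,0,-1]'
```

```text
time: 7.2
tool_pos: [601.2, -94.8, 34.5]
tcp_rot: [-3.14, -0.006, -3.097]
contact_force: [-2.1, 0.0, 9.3]
grip_width: 0.8
```

```bash
python3 -m inch '[-0.02,0,-0.10,0,0,0,-1,-0.06,0,-0.15,0,0,0,-1,-0.12,0,-0.18,0,0,0,-1,-0.2,-0.01,-0.18,0,0,0,-1,-0.3,-0.01,-0.18,0,0,0,-1]'
```

```text
time: 7.7
tool_pos: [600.7, -94.9, 34.4]
tcp_rot: [-3.139, 0.0, -3.097]
contact_force: [2.8, 1.2, 7.6]
grip_width: 0.6
```

```bash
python3 -m inch '[-0.3,-0.01,-0.10,0,0,0,-1,-0.6,-0.02,-0.14,0,0,0,-1,-0.9,-0.04,-0.14,0,0,0,-1,-1.2,-0.05,-0.14,0,0,0,-1,-1.5,-0.06,-0.14,0,0,0,-1]'
```

```text
time: 8.2
tool_pos: [588.0, -95.6, 34.5]
tcp_rot: [-3.138, 0.006, -3.097]
contact_force: [2.9, 0.7, 6.5]
grip_width: 0.3
```

```bash
python3 - <<'E'
from plant import bot
import cv2
from h import crop
cv2.imwrite("pics/side1.png",bot.capture("side")[:,:,::-1]); crop('pics/side1.png','pics/side1a.png',250,160,465,290,3)
o=bot.get_obs();print(o['time'],o['tool_pos'],o['contact_force'])
E
```

```text
8.25 [587.36748083 -95.59578008  34.35174353] [ 2.40327717 -0.09640966  7.5473561 ]
```

View pics/side1a.png

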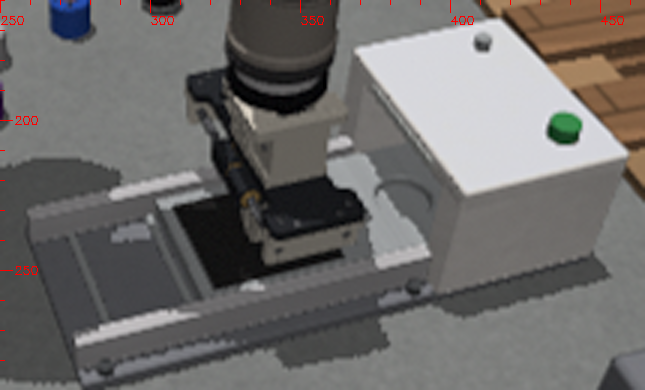

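The rubber's front corner moved from crop (188,203) to (175,207), about 12 mm. That matches the tool's travel, so the tray is gripped. I'll keep dragging.

```bash
python3 -m inch '[-0.3,-0.01,-0.10,0,0,0,-1,-0.7,-0.03,-0.16,0,0,0,-1,-1.1,-0.05,-0.16,0,0,0,-1,-1.5,-0.06,-0.16,0,0,0,-1,-1.9,-0.08,-0.16,0,0,0,-1]'
```

```text
time: 8.75
tool_pos: [570.6, -96.6, 34.1]
tcp_rot: [-3.137, 0.011, -3.098]
contact_force: [3.6, 1.4, 6.3]
grip_width: 0.5
```

```bash
python3 -m inch '[-0.4,-0.01,-0.10,0,-0.2,0,-1,-0.8,-0.03,-0.18,0,-0.4,0,-1,-1.2,-0.04,-0.2,0,-0.6,0,-1,-1.6,-0.05,-0.2,0,-0.6,0,-1,-2.0,-0.06,-0.2,0,-0.6,0,-1]'
```

```text
time: 9.25
tool_pos: [552.9, -97.5, 33.6]
tcp_rot: [-3.135, 0.027, -3.098]
contact_force: [2.9, 0.9, 6.7]
grip_width: 0.4
```

```bash
python3 -m inch '[-0.4,-0.01,-0.10,0,0.5,0,-1,-0.8,-0.02,-0.15,0,0.9,0,-1,-1.2,-0.03,-0.15,0,1.3,0,-1,-1.6,-0.04,-0.15,0,1.6,0,-1,-2.0,-0.05,-0.15,0,1.6,0,-1]'
```

```text
time: 9.75
tool_pos: [535.4, -98.4, 33.4]
tcp_rot: [-3.135, 0.005, -3.098]
contact_force: [2.1, 1.1, 6.4]
grip_width: 0.3
```

```bash
python3 - <<'E'
from plant import bot
import cv2
from h import crop
cv2.imwrite("pics/side2.png",bot.capture("side")[:,:,::-1]); crop('pics/side2.png','pics/side2a.png',250,160,465,290,3)
o=bot.get_obs();print(o['time'],o['tool_pos'],o['contact_force'])
E
```

```text
9.8 [534.50001541 -98.32107785  33.22871728] [1.70207989 0.8622907  7.6303227 ]
```

View pics/side2a.png

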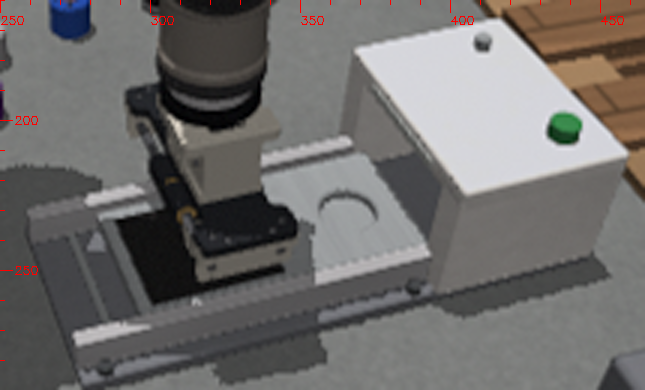

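The pocket is now visible at about (366,229), so the tray follows the tool. About 45 mm is left.

```bash
python3 -m inch '[-0.4,-0.01,-0.10,0,0.2,0,-1,-0.8,-0.02,-0.15,0,0.4,0,-1,-1.2,-0.03,-0.15,0,0.5,0,-1,-1.6,-0.04,-0.15,0,0.5,0,-1,-2.0,-0.05,-0.15,0,0.5,0,-1]'; python3 -m inch '[-0.4,-0.01,-0.10,0,0.2,0,-1,-0.8,-0.02,-0.15,0,0.3,0,-1,-1.2,-0.03,-0.15,0,0.4,0,-1,-1.6,-0.04,-0.15,0,0.4,0,-1,-1.9,-0.05,-0.15,0,0.4,0,-1]'
```

```text
time: 10.3
tool_pos: [516.8, -99.3, 33.0]
tcp_rot: [-3.134, 0.001, -3.098]
contact_force: [3.1, 1.0, 6.3]
grip_width: 0.4
time: 10.8
tool_pos: [499.9, -100.2, 32.5]
tcp_rot: [-3.133, -0.001, -3.098]
contact_force: [2.6, 0.9, 6.9]
grip_width: 0.4
```

```bash
python3 -m inch '[-0.3,-0.01,-0.05,0,0.1,0,-1,-0.6,-0.02,-0.09,0,0.2,0,-1,-0.9,-0.03,-0.09,0,0.2,0,-1,-1.1,-0.04,-0.09,0,0.2,0,-1,-1.3,-0.04,-0.09,0,0.2,0,-1]'
```

```text
time: 11.3
tool_pos: [489.3, -101.1, 32.7]
tcp_rot: [-3.131, 0.001, -3.098]
contact_force: [4.1, 0.1, 6.4]
grip_width: 0.2
```

```bash
python3 -m inch '[-0.2,-0.01,-0.05,0,0.1,0,-1,-0.4,-0.02,-0.09,0,0.2,0,-1,-0.6,-0.03,-0.1,0,0.2,0,-1,-0.8,-0.03,-0.1,0,0.2,0,-1,-0.8,-0.03,-0.1,0,0.2,0,-1]';  python3 - <<'E'
from plant import bot
import cv2
from h import crop
cv2.imwrite("pics/side3.png",bot.capture("side")[:,:,::-1]); crop('pics/side3.png','pics/side3a.png',250,160,465,290,3)
E
```

```text
time: 11.8
tool_pos: [482.8, -101.9, 32.4]
tcp_rot: [-3.13, 0.001, -3.099]
contact_force: [3.6, -0.3, 5.8]
grip_width: 0.7
```

View pics/side3a.png

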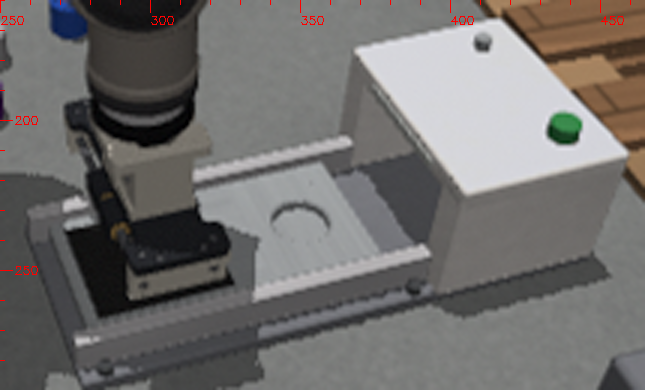

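```bash
python3 - <<'E'
from h import *
from plant import bot
s=bot.calibration("side")
print(ray(s,250+301/3,160+221/3,36), ray(s,250+66/3,160+235/3,36), ray(s,250+98/3,160+316/3,36))
print(proj(s,[627.5,-91.5,36]))
E
```

```text
[626.89166084 -92.80536077  36.        ] [431.48282988 -57.13495921  36.        ] [ 436.05589673 -148.33072495   36.        ]
(np.float64(350.36853199468464), np.float64(233.26354322356275))
```

```bash
python3 -m inch '[-0.1,-0.01,-0.05,0,0,0,-1,-0.3,-0.02,-0.12,0,0,0,-1,-0.5,-0.03,-0.14,0,0,0,-1,-0.7,-0.03,-0.14,0,0,0,-1,-0.7,-0.03,-0.14,0,0,0,-1]'; python3 -m inch '[0,0,0.3,0,0,0,-1,0,0,1.5,0.2,0,0,-1,0,0,4,0.4,0,0,-1,0,0,7,0.6,0,0,-1,0,0,11,0.6,0,0,-1]'
```

```text
time: 12.35
tool_pos: [477.6, -102.8, 31.8]
tcp_rot: [-3.129, 0.006, -3.099]
contact_force: [4.1, 0.9, 6.9]
grip_width: 0.4
time: 12.85
tool_pos: [475.8, -102.3, 141.2]
tcp_rot: [-3.141, 0.001, -3.099]
contact_force: [0.7, -1.0, -0.9]
grip_width: 0.3
```

```bash
python3 -m inch '[3,0.2,3.5,0,0,0,-1,7.5,0.4,7,0,0,0,-1,12,0.7,9.5,0,0,0,-1,16.5,1,10,0,0,0,-1,20.5,1.2,10,0,0,0,-1]';python3 -m inch '[0.7,0,0,0,0,0,-1,0.7,0,0,0,0,0,-1,0.7,0,0,0,0,0,-1,0.7,0,0,0,0,0,-1,0.7,0,0,0,0,0,-1]'; python3 - <<'E'
from plant import bot
import cv2,pickle
from h import crop
print(bot.get_obs()['tool_pos'],bot.get_obs()['dq'].round(4))
c=bot.calibration("wrist"); pickle.dump(c,open("c2.pkl","wb"))
im=bot.capture("wrist"); cv2.imwrite("pics/w2.png",im[:,:,::-1])
crop("pics/w2.png","pics/w2a.png",170,0,400,240,3)
E
```

```text
time: 13.35
tool_pos: [682.7, -90.1, 242.8]
tcp_rot: [-3.14, 0.003, -3.099]
contact_force: [0.7, 0.0, 0.5]
grip_width: 0.7
time: 13.85
tool_pos: [688.9, -90.3, 243.5]
tcp_rot: [-3.14, 0.003, -3.099]
contact_force: [0.3, -0.5, -0.2]
grip_width: 0.5
[688.9433879  -90.30788427 243.50821987] [-0.0006  0.001  -0.0076 -0.0012 -0.0006 -0.0004]
```

View pics/w2a.png

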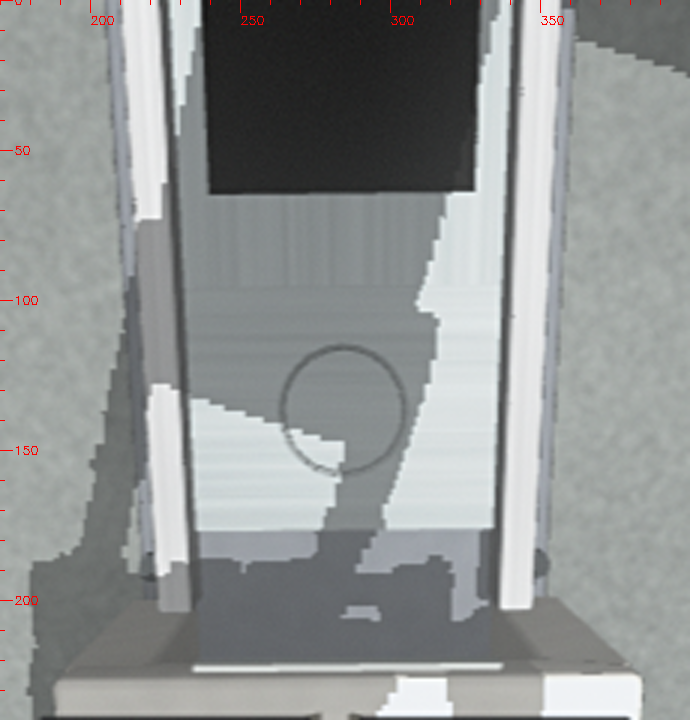

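```bash
python3 - <<'E'
from h import *
import pickle
c=pickle.load(open("c2.pkl","rb"))
for z in (34,36): print(ray(c,284.2,136.5,z),ray(c,170+209/3,194/3,z),ray(c,170+475/3,191/3,z))
E
```

```text
[626.63596209 -90.10992548  34.        ] [ 549.91360549 -144.00597523   34.        ] [544.7121168  -43.82939738  34.        ]
[626.60464454 -90.12671761  36.        ] [ 550.29989788 -143.72940402   36.        ] [545.12672159 -44.09810055  36.        ]
```

```bash
python3 -m inch '[-2,3.2,0,0,0,0,0.45,-4.5,7.2,0,0,0,0,0.45,-7,11.2,0,0,0,0,0.45,-9.5,15,0,0,0,0,0.45,-12,18.8,0,0,0,0,0.45]';python3 -m inch '[-2.4,3.8,0,0,0,0,0.45,-4.6,7.4,0,0,0,0,0.45,-6.8,10.8,0,0,0,0,0.45,-8.4,13.5,0,0,0,0,0.45,-8.9,14.3,0,0,0,0,0.45]';python3 -m inch '[0,0,0,0,0,0,0.45,0,0,0,0,0,0,0.45,0,0,0,0,0,0,0.45,0,0,0,0,0,0,0.45,0,0,0,0,0,0,0.45]'; python3 - <<'E'
from plant import bot
import cv2,pickle
from h import crop
c=bot.calibration("wrist"); pickle.dump(c,open("c3.pkl","wb"))
im=bot.capture("wrist"); cv2.imwrite("pics/w3.png",im[:,:,::-1])
crop("pics/w3.png","pics/w3a.png",160,0,400,240,3)
E
```

```text
time: 14.4
tool_pos: [567.4, 98.8, 244.2]
tcp_rot: [-3.14, 0.004, -3.1]
contact_force: [0.7, 0.5, 0.5]
grip_width: 35.6
time: 14.9
tool_pos: [476.4, 243.9, 245.0]
tcp_rot: [-3.141, 0.005, -3.097]
contact_force: [-0.1, -0.4, 1.3]
grip_width: 66.7
time: 15.4
tool_pos: [476.9, 243.2, 244.8]
tcp_rot: [-3.141, 0.005, -3.098]
contact_force: [-0.6, -1.0, -0.4]
grip_width: 66.3
```

View pics/w3a.png

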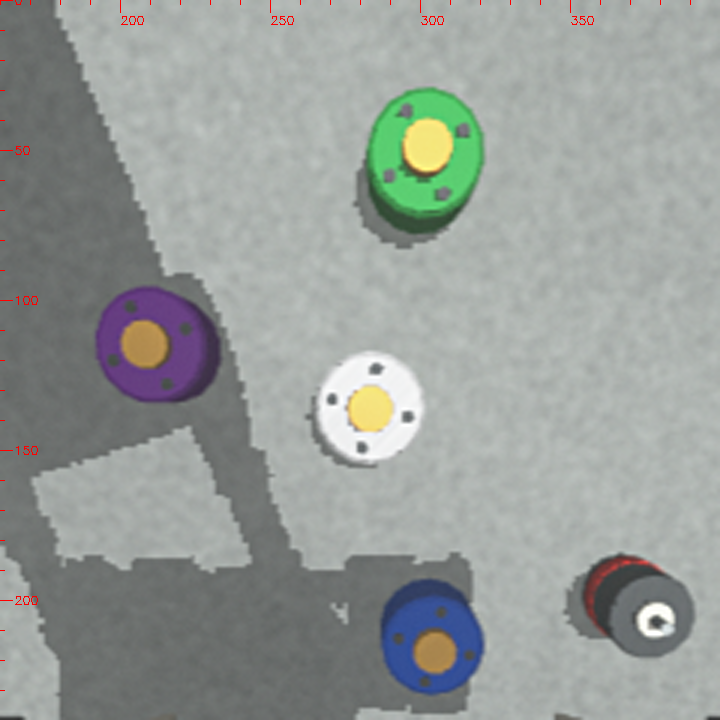

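```bash
python3 - <<'E'
from h import *
import pickle
c=pickle.load(open("c3.pkl","rb"))
print(ray(c,283.5,136.3,50),ray(c,283.5,135.6,40))
E
```

```text
[414.51866071 242.53248395  50.        ] [413.88287464 242.56561937  40.        ]
```

```bash
python3 -m inch '[-2,0,-3,0,0.1,0,0.45,-4,0,-7,0,0.2,0,0.45,-6,-0.07,-11,0,0.3,0,0.45,-6.24,-0.07,-14,0,0.3,0,0.45,-6.24,-0.07,-14.5,0,0.3,0,0.45]';python3 -m inch '[0,0,0,0,0,0,0.45,0,0,0,0,0,0,0.45,0,0,-0.5,0,0,0,0.45,0,0,-1.5,0,0,0,0.45,0,0,-2.5,0,0,0,0.45]'
```

```text
time: 15.95
tool_pos: [412.1, 241.6, 97.0]
tcp_rot: [-3.139, -0.006, -3.098]
contact_force: [-0.8, -0.6, 0.6]
grip_width: 66.5
time: 16.45
tool_pos: [412.5, 241.7, 71.8]
tcp_rot: [-3.139, -0.005, -3.098]
contact_force: [0.2, 0.1, -0.0]
grip_width: 66.9
```

Correct by (+2, +0.8) mm, then go down to z≈15.

```bash
python3 -m inch '[0.1,0.04,-0.5,0,0,0,0.45,0.2,0.08,-1.5,-0.1,-0.2,0,0.45,0.2,0.08,-2.9,-0.1,-0.3,0,0.45,0.2,0.08,-4.3,-0.1,-0.3,0,0.45,0.2,0.08,-5.2,-0.1,-0.3,0,0.45]'
```

```text
time: 16.95
tool_pos: [414.1, 242.4, 18.5]
tcp_rot: [-3.137, -0.001, -3.098]
contact_force: [0.4, -1.1, -0.1]
grip_width: 66.9
```

```bash
python3 -m inch '[0.04,0,-0.2,0.1,0,0,0.45,0.04,0,-0.35,0.25,0,0,0.45,0.04,0,-0.35,0.25,0,0,0.45,0.04,0,-0.35,0.25,0,0,0,0.04,0,-0.35,0.25,0,0,-0.5]';python3 -m inch '[0,0,0,0,0,0,-1,0,0,0,0,0,0,-1,0,0,0,0,0,0,-1,0,0,0,0,0,0,-1,0,0,0,0,0,0,-1]'
```

```text
time: 17.45
tool_pos: [414.8, 242.5, 15.4]
tcp_rot: [3.142, -0.0, -3.098]
contact_force: [-0.0, -0.6, 0.5]
grip_width: 54.8
time: 17.95
tool_pos: [415.0, 242.6, 15.8]
tcp_rot: [3.141, 0.001, -3.098]
contact_force: [-1.5, 0.5, 6.0]
grip_width: 43.2
```

```bash
python3 -m inch '[0,0,0.3,0,0,0,-1,0,0,1.5,0,0,0,-1,0,0,4,0,0,0,-1,0,0,7,0,0,0,-1,0,0,10,0,0,0,-1]';python3 -m inch '[0,0,0.5,0,0,0,-1,0,0,0.5,0,0,0,-1,0,0,0.5,0,0,0,-1,0,0,0.5,0,0,0,-1,0,0,0.5,0,0,0,-1]'; python3 - <<'E'
from plant import bot
import cv2
cv2.imwrite("pics/w4.png",bot.capture("wrist")[:,:,::-1])
cv2.imwrite("pics/s4.png",bot.capture("side")[:,:,::-1])
E
```

```text
time: 18.45
tool_pos: [414.5, 242.4, 117.1]
tcp_rot: [-3.141, -0.0, -3.098]
contact_force: [0.7, 0.4, -2.2]
grip_width: 43.1
time: 18.95
tool_pos: [413.8, 242.1, 120.9]
tcp_rot: [-3.141, -0.003, -3.098]
contact_force: [0.1, 0.5, -2.6]
grip_width: 43.4
```

View pics/w4.png

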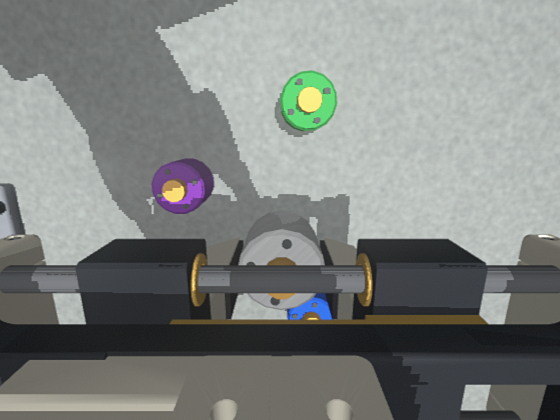

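View pics/s4.png

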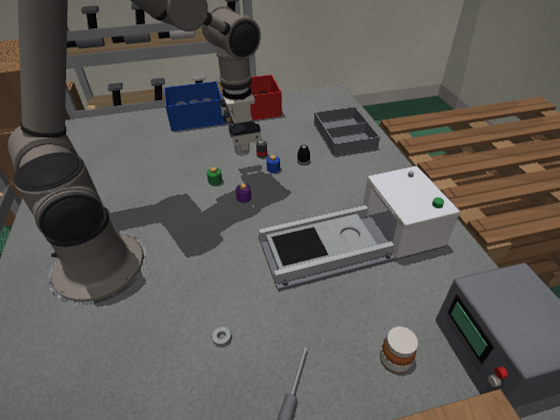

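The gearbox is held at wrist pixel (282,268), with its hub up. Now carry it over to the pocket.

```bash
python3 -m inch '[1.5,-2.3,0.5,0,0,0,-1,4,-6.2,1,0,0,0,-1,6.5,-10.1,1,0,0,0,-1,9,-14.1,1,0,0,0,-1,11.5,-18,1,0,0,0,-1]';python3 -m inch '[2.5,-3.9,0,0,0,0,-1,4.8,-7.6,0,0,0,0,-1,7,-11,0,0,0,0,-1,9,-14,0,0,0,0,-1,9.8,-15.2,0,0,0,0,-1]';python3 -m inch '[0,0,0,0,0,0,-1,0,0,0,0,0,0,-1,0,0,0,0,0,0,-1,0,0,0,0,0,0,-1,0,0,0,0,0,0,-1]'
```

```text
time: 19.55
tool_pos: [529.8, 60.5, 131.0]
tcp_rot: [-3.141, -0.003, -3.098]
contact_force: [1.6, -0.1, -1.5]
grip_width: 43.3
time: 20.05
tool_pos: [629.0, -94.9, 130.0]
tcp_rot: [-3.14, -0.002, -3.101]
contact_force: [-0.4, 0.5, -2.2]
grip_width: 43.1
time: 20.55
tool_pos: [628.8, -93.9, 130.3]
tcp_rot: [-3.14, -0.002, -3.1]
contact_force: [0.5, -0.6, -2.2]
grip_width: 43.2
```

```bash
python3 -m inch '[-0.1,0.2,-1,0,0,0,-1,-0.17,0.33,-2.5,0,0,0,-1,-0.17,0.33,-4.5,0,0,0,-1,-0.17,0.33,-6,0,0,0,-1,-0.17,0.33,-6.7,0,0,0,-1]';python3 -m inch '[0,0,0,0,0,0,-1,0,0,0,0,0,0,-1,0,0,0,0,0,0,-1,0,0,0,0,0,0,-1,0,0,0,0,0,0,-1]'; python3 - <<'E'
from plant import bot
import cv2
from h import crop
cv2.imwrite("pics/s5.png",bot.capture("side")[:,:,::-1]); crop("pics/s5.png","pics/s5a.png",300,180,420,270,6)
E
```

```text
time: 21.05
tool_pos: [625.9, -89.8, 61.1]
tcp_rot: [-3.141, -0.005, -3.099]
contact_force: [-0.2, 0.1, -1.2]
grip_width: 43.2
time: 21.55
tool_pos: [626.2, -89.9, 61.8]
tcp_rot: [-3.141, -0.004, -3.099]
contact_force: [-0.4, 0.5, -1.9]
grip_width: 43.4
```

View pics/s5a.png

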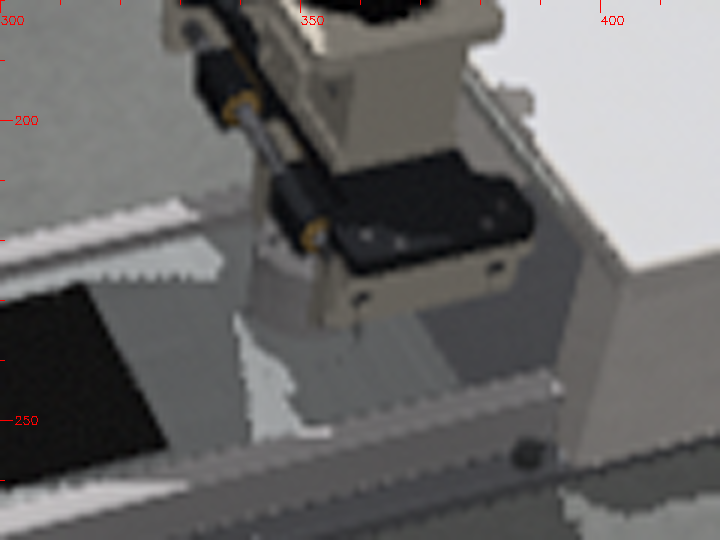

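```bash
python3 -m inch '[0.05,-0.04,-0.2,0,-0.1,0,-1,0.09,-0.07,-0.4,0,-0.2,0,-1,0.09,-0.07,-0.6,0,-0.2,0,-1,0.09,-0.07,-0.7,0,-0.2,0,-1,0.09,-0.07,-0.7,0,-0.2,0,-1]'
```

```text
time: 22.1
tool_pos: [626.8, -90.6, 54.3]
tcp_rot: [-3.141, -0.002, -3.099]
contact_force: [-0.9, 0.1, -2.7]
grip_width: 43.2
```

```bash
python3 -m inch '[0,0,-0.05,0,0,0,-1,0,0,-0.1,0,0,0,-1,0,0,-0.15,0,0,0,-1,0,0,-0.2,0,0,0,-1,0,0,-0.2,0,0,0,-1]'
```

```text
time: 22.6
tool_pos: [626.8, -90.6, 52.2]
tcp_rot: [-3.141, -0.002, -3.099]
contact_force: [-0.0, -0.2, -2.3]
grip_width: 43.3
```

```bash
python3 -m inch '[0.02,0,-0.05,0,0,0,-1,0.03,0,-0.1,0,0,0,-1,0.03,0,-0.15,0,0,0,-1,0.03,0,-0.15,0,0,0,-1,0.03,0,-0.15,0,0,0,-1]'
```

```text
time: 23.1
tool_pos: [627.1, -90.6, 50.7]
tcp_rot: [-3.141, -0.002, -3.099]
contact_force: [0.3, -0.6, -2.3]
grip_width: 43.4
```

```bash
python3 -m inch '[0,0,-0.05,0,0,0,-1,0,0,-0.1,0,0,0,-1,0,0,-0.15,0,0,0,-1,0,0,-0.15,0,0,0,-1,0,0,-0.15,0,0,0,-1]'
```

```text
time: 23.6
tool_pos: [627.1, -90.6, 49.2]
tcp_rot: [-3.141, -0.002, -3.099]
contact_force: [0.6, -0.1, -2.5]
grip_width: 43.1
```

Its bottom is at about 33.4, below the tray top of about 36, and there's no contact force. It's entering the pocket.

```bash
python3 -m inch '[0,0,-0.05,0,0,0,-1,0,0,-0.1,0,0,0,-1,0,0,-0.15,0,0,0,-1,0,0,-0.2,0,0,0,-1,0,0,-0.2,0,0,0,-1]'
```

```text
time: 24.1
tool_pos: [627.0, -90.6, 47.1]
tcp_rot: [-3.141, -0.002, -3.099]
contact_force: [-0.5, -0.1, -2.6]
grip_width: 43.2
```

```bash
python3 -m inch '[0,0,-0.05,0,0,0,-1,0,0,-0.1,0,0,0,-1,0,0,-0.15,0,0,0,-1,0,0,-0.2,0,0,0,-1,0,0,-0.2,0,0,0,-1]'
```

```text
time: 24.6
tool_pos: [627.0, -90.5, 45.0]
tcp_rot: [-3.141, -0.002, -3.099]
contact_force: [-0.4, 0.7, -2.9]
grip_width: 43.2
```

```bash
python3 -m inch '[0,0,-0.05,0,0,0,-1,0,0,-0.1,0,0,0,-1,0,0,-0.12,0,0,0,-1,0,0,-0.12,0,0,0,-1,0,0,-0.12,0,0,0,-1]'
```

```text
time: 25.1
tool_pos: [627.0, -90.5, 43.8]
tcp_rot: [-3.141, -0.002, -3.099]
contact_force: [0.3, 0.4, -2.9]
grip_width: 43.6
```

Bottom at about 28. I'll go on in finer steps towards about 26.

```bash
python3 -m inch '[0,0,-0.03,0,0,0,-1,0,0,-0.06,0,0,0,-1,0,0,-0.09,0,0,0,-1,0,0,-0.12,0,0,0,-1,0,0,-0.12,0,0,0,-1]'
```

```text
time: 25.6
tool_pos: [626.9, -90.6, 42.5]
tcp_rot: [-3.141, -0.002, -3.099]
contact_force: [-0.3, -0.0, -2.0]
grip_width: 43.3
```

```bash
python3 -m inch '[0,0,-0.03,0,0,0,-1,0,0,-0.06,0,0,0,-1,0,0,-0.08,0,0,0,-1,0,0,-0.08,0,0,0,-1,0,0,-0.08,0,0,0,-1]'
```

```text
time: 26.1
tool_pos: [626.9, -90.5, 41.7]
tcp_rot: [-3.141, -0.002, -3.099]
contact_force: [-0.5, 0.4, -1.9]
grip_width: 43.1
```

```bash
python3 -m inch '[0,0,-0.03,0,0,0,-1,0,0,-0.06,0,0,0,-1,0,0,-0.08,0,0,0,-1,0,0,-0.08,0,0,0,-1,0,0,-0.08,0,0,0,-1]'
```

```text
time: 26.6
tool_pos: [626.9, -90.5, 41.1]
tcp_rot: [-3.141, -0.002, -3.099]
contact_force: [-0.9, 0.3, -0.6]
grip_width: 43.4
```

```bash
python3 -m inch '[0,0,-0.03,0,0,0,-1,0,0,-0.06,0,0,0,-1,0,0,-0.08,0,0,0,-1,0,0,-0.08,0,0,0,-1,0,0,-0.08,0,0,0,-1]'
```

```text
time: 27.1
tool_pos: [626.9, -90.6, 40.5]
tcp_rot: [-3.141, -0.002, -3.099]
contact_force: [-2.8, -0.0, 3.0]
grip_width: 43.4
```

The gearbox is on the floor: bottom at about 25, force now upward. I'll release with a partial opening to stay clear of the rails.

```bash
python3 -m inch '[0,0,0,0,0,0,0.1,0,0,0,0,0,0,0.3,0,0,0,0,0,0,0.3,0,0,0,0,0,0,0.3,0,0,0,0,0,0,0.3]'; python3 -m inch '[0,0,0.3,0,0,0,0.3,0,0,1.5,0,0,0,0.3,0,0,4,0,0,0,0.3,0,0,8,0,0,0,0.3,0,0,12,0,0,0,0.3]'
```

```text
time: 27.6
tool_pos: [626.9, -90.6, 40.4]
tcp_rot: [-3.141, -0.002, -3.099]
contact_force: [0.5, -0.2, 0.4]
grip_width: 59.5
time: 28.1
tool_pos: [626.7, -90.5, 162.3]
tcp_rot: [-3.141, -0.002, -3.099]
contact_force: [-0.1, -0.3, 0.7]
grip_width: 59.6
```

Move up and to the same viewpoint used for the pocket.

```bash
python3 -m inch '[1,0,2,0,0,0,0.3,2.5,0,5,0,0,0,0.3,4.5,0,8,0,0,0,0.3,6.2,0,8,0,0,0,0.3,6.2,0,8,0,0,0,0.3]';python3 -m inch '[0,0,0,0,0,0,0.3,0,0,0,0,0,0,0.3,0,0,0,0,0,0,0.3,0,0,0,0,0,0,0.3,0,0,0,0,0,0,0.3]'; python3 - <<'E'
from plant import bot
import cv2,pickle
from h import crop
c=bot.calibration("wrist"); pickle.dump(c,open("c6.pkl","wb"))
cv2.imwrite("pics/w6.png",bot.capture("wrist")[:,:,::-1]); crop("pics/w6.png","pics/w6a.png",170,0,400,240,3)
cv2.imwrite("pics/s6.png",bot.capture("side")[:,:,::-1]); crop("pics/s6.png","pics/s6a.png",195,120,465,290,2)
E
```

```text
time: 28.6
tool_pos: [690.1, -90.5, 243.8]
tcp_rot: [-3.141, 0.001, -3.099]
contact_force: [-1.3, 0.4, -0.5]
grip_width: 59.6
time: 29.1
tool_pos: [689.8, -90.5, 243.9]
tcp_rot: [-3.141, 0.001, -3.099]
contact_force: [-0.7, -0.4, -0.5]
grip_width: 60.0
```

View pics/w6a.png

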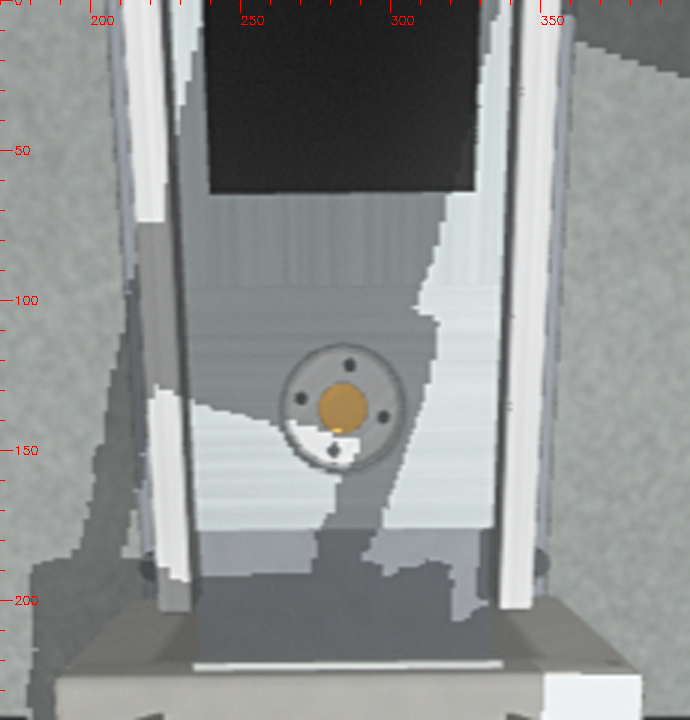

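View pics/s6a.png

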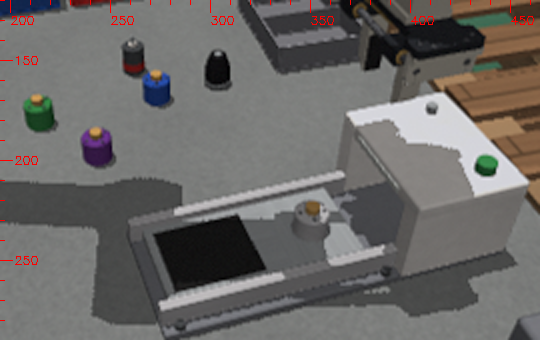

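The gearbox is concentric in the pocket, with its hub at crop (342,407), and upright. The rubber's rear edge hasn't moved (row 64), and the bystanders I can see are in place. From the wrist images, j ≈ 662.5 − 4.5 − 547.5 ≈ 110 mm, so the tray is fully out. I'm handing in.

```bash
python3 -c "
from plant import bot
print(bot.close_job())"
```

```text
the job is handed in; nothing more can be done
None
```

I dragged the tray out by friction, set the gearbox upright in the pocket, let go and handed the job in at about 29 s of the 62 s. It reports no verdict.

**Last checks**
- **Tray travel:** about 110 mm by camera measurement. The rubber's rear edge stayed put while the gearbox was set down.
- **Gearbox:** it looks concentric with the pocket and upright, touched down at about 5 N and has been released. I last saw its underside at about 25 mm by tool height, against a nominal floor of 28 mm.
- **Robot:** clear of everything, with no contact force.
- **Bystanders:** the motor and chuck looked untouched in the last picture, as did the green, blue and purple look-alikes. I did not look again at the grease, bearing or screwdriver at the end. The arm never went near them, and they were in place in the picture taken after the gearbox was picked up.

**Disagreement:** at first touch the tray top was at about 36 mm. While dragging, the tool height sank to about 32 mm, but the measured press stayed at only 6–8 N. At the given spring rate that depth would mean about 25 N, over the 18 N limit. The highest press the wrist force showed at the end of any move was 9.3 N. The force returned to zero after lifting, so I trusted it, but I could not explain the gap.

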